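# Vent the vacuum chamber: shut the pump valve, then open the vent valve

### The job

The vacuum chamber is pumped down and has to be brought up to air. Push with a fingertip on the lever of the pump valve (on the branch that bends down into the bench) until it is fully shut, lying across its pipe, and only then push the lever of the vent valve (on the branch with the ribbed air filter) until it is fully open, lying along its pipe over the header. Only push, do not grip or lift anything; leave the lever of the gauge valve as it is and the loose parts standing where they are.

Things in the scene. Friction and masses are not known exactly. Their poses are not given: they have to be found in the camera images.
- manifold: fixed (sizes in mm). Steel header pipe, 38 diameter, centre 60 above the bench, along this body's y; at its -y end the closed round chamber, 202 diameter, 156 high, axis 360 from the origin. Three valve branches leave the header towards +x (away from the robot), 150 apart, in an order that changes. Origin on the bench under the header, at the middle branch
- pump_branch: fixed. Pump branch: the branch whose pipe bends down in a wide elbow and goes through a round flange into the bench (to the pump). Ball valve with a lever on top. Origin on the bench under the valve's upright stem, 100 from the header; x along the branch pipe away from the header, z up. Pipes, clamps and end pieces stay below 90 high
- pump_lever (a joint): pump valve lever, rad about the upright stem. 0 = fully shut: across the pipe, pointing to the branch's +y. 1.571 = fully open: along the pipe, pointing to the branch's -x, over the header. Opens counterclockwise from above; a stop at each end. Starts 1.05 to 1.57. Stays where left; about 5 N at the sleeve turns it
- pump_stem (a point): point on the stem axis of the pump valve at the lever's mid height, 130 above the bench; a nut stands 15 above it
- pump_pad (a point): centre of the black sleeve of the pump lever, 85 from the stem along the lever, 130 above the bench; moves with the lever. The sleeve is 22 wide, 14 thick and runs from 45 to 120 from the stem; push on its long side. (In the rules pump_lever_c1 and c2 are the half of bar and sleeve pushed on to shut, c3 and c4 the half pushed on to open)
- vent_branch: fixed. Vent branch: the branch that ends in a ribbed round air filter, 53 diameter and 80 long, in line with the pipe. Ball valve with a lever on top. Origin on the bench under the valve's upright stem, 100 from the header; x along the branch pipe away from the header, z up. Pipes, clamps and end pieces stay below 90 high
- vent_lever (a joint): vent valve lever, rad about the upright stem. 0 = fully shut: across the pipe, pointing to the branch's +y. 1.571 = fully open: along the pipe, pointing to the branch's -x, over the header. Opens counterclockwise from above; a stop at each end. Starts 0 to 0.03. Stays where left; about 5 N at the sleeve turns it
- vent_stem (a point): point on the stem axis of the vent valve at the lever's mid height, 130 above the bench; a nut stands 15 above it
- vent_pad (a point): centre of the black sleeve of the vent lever, 85 from the stem along the lever, 130 above the bench; moves with the lever. The sleeve is 22 wide, 14 thick and runs from 45 to 120 from the stem; push on its long side. (In the rules vent_lever_c1 and c2 are the half of bar and sleeve pushed on to shut, c3 and c4 the half pushed on to open)
- gauge_branch: fixed. Gauge branch: the branch that ends in a box-shaped vacuum gauge head, 74 x 56 x 56, with a round socket on its end. Ball valve with a lever on top. Origin on the bench under the valve's upright stem, 100 from the header; x along the branch pipe away from the header, z up. Pipes, clamps and end pieces stay below 90 high
- gauge_lever (a joint): gauge valve lever, rad about the upright stem. 0 = fully shut: across the pipe, pointing to the branch's +y. 1.571 = fully open: along the pipe, pointing to the branch's -x, over the header. Opens counterclockwise from above; a stop at each end. Starts 1.2 to 1.57. Stays where left; about 5 N at the sleeve turns it
- gauge_stem (a point): point on the stem axis of the gauge valve at the lever's mid height, 130 above the bench; a nut stands 15 above it
- gauge_pad (a point): centre of the black sleeve of the gauge lever, 85 from the stem along the lever, 130 above the bench; moves with the lever. The sleeve is 22 wide, 14 thick and runs from 45 to 120 from the stem; push on its long side. (In the rules gauge_lever_c1 and c2 are the half of bar and sleeve pushed on to shut, c3 and c4 the half pushed on to open)
- bolt: loose bystander: hex bolt standing on its head, 60 tall, head 24 across, shank 12; origin: centre of the underside (sizes in mm)
- centring_ring: loose bystander: plain round aluminium ring lying flat, 52 outside, 38 inside, 10 high; origin: centre of the underside (sizes in mm)
- beaker: loose bystander: glass beaker, 68 wide at the rim, 85 tall; origin: centre of the underside (sizes in mm)
- spanner: loose bystander: steel spanner lying flat; origin: under its middle (sizes in mm)
- nut_dish: loose bystander: round white plastic dish with nuts in it, 120 wide, 16 high; origin: centre of the underside (sizes in mm)
- blank_flange: loose bystander: round steel blanking flange with a short central stub, 55 wide, 22 high; origin: centre of the underside (sizes in mm)
- spare_clamp: loose bystander: open aluminium clamp ring lying flat, 62 wide, 16 high, with a side screw; origin: centre of the underside (sizes in mm)

How it is judged:
By the outcome, as a careful person would: the job done as asked, in the order asked, and still so for the second after the job is handed in, with the robot touching nothing.
It also fails if it takes over 54 s, if anything falls off the work surface, if the arm or the gripper's body presses on something with over 40 N, if the wrist force passes 120 N, or if a joint passes its speed limit or range.

### The arm

A 7-joint arm with a two-finger parallel gripper is mounted at the origin on the work surface. World frame = base frame: x ahead of the robot, y to its left, z up, the work surface at z = 0. Lengths are in m, angles in degrees, forces in N, time in s.
With the tool pointing down it reaches from about 0.35 to 0.775 m from the base axis. Payload 3.1 kg.
Tool frame: the origin (TCP) lies on the centre line of the jaws, within the pads' length; the fingertips stand 17 mm ahead of it and the grasp point (between the pads) lies 2 mm behind it (robot.tip_reach is the distance from the TCP to the fingertips, in m); z points along the fingers, y is the line along which they close (so a half turn about z gives the same grasp; the last joint's range is limited). The gripper opens to 85 mm and grips with 20 to 120 N. Pads are 22 mm wide; open, the fingers measure 114 mm over their backs; the gripper's body (76 mm by 85 mm) begins 54 mm behind the grasp point. The pads swing forward as they close: fully open they stand 13 mm farther back than shut.
Start: joints at [-67.019, 17.813, 0.802, 86.603, -0.252, 75.585, -1.558], TCP at [0.236, 0.497, 0.248] pointing down, gripper open.
Joint ranges: [-154.91, 154.91], [-16.99, 109.72], [-72.82, 74.43], [7.12, 147.25], [-82.49, 262.49], [11.32, 116.49], [-174.64, 174.64]. Speed limits (degrees/s): [159.86, 159.86, 180, 180, 180, 180, 180].

### API

Orientations are given as [roll, pitch, yaw] about the fixed x, y, z axes, in that order (R = Rz(yaw) Ry(pitch) Rx(roll)).
In Python, from station import robot, fingers, vision, workorder, recognise gives the robot as it stands. Calls block until the motion is done:
- robot.move_to(position, orientation): joint-space move of the TCP to a pose.
- robot.line_to(position, orientation=None, velocity=0.15, f_stop=None): straight line of the TCP; orientation=None keeps the orientation; velocity is the mean speed in m/s. With f_stop (N) it stops when the force on the tool has changed by that much, and returns True; else False.
- robot.move_j(angles): joint-space move.
- fingers.gripper_to(opening, force=None): opening from 0.0 (shut) to 1.0 (fully open); force is the grip in N (None keeps the last); returns when the fingers have stopped.
- robot.pause(seconds).
- robot.inverse_kinematics(position, orientation): joint angles nearest the present ones, or None.
- vision.grab_frame(name): name is "side" or "top"; returns the picture (400x640x3 uint8, red, green, blue); there is no depth.
- vision.calibration(name): a dict with "mtx" (3x3 intrinsics, pixels), "k1" (the pictures are not rectified: a ray, as slopes to the right and down, at radius r is drawn at 1 + k1 r^2 times it, then the intrinsics apply), "extrinsics" (4x4, takes a point from world to camera coordinates). Camera axes: x right, y up, looking along -z (the intrinsics and any distortion apply to the point x, -y, -z); pixel columns grow to the right and rows downward; lengths in m; the calibration is good to about 2 mm. A picture is of the moment at which its call begins. calibration takes no time and is no camera call.
A pose or a line that the arm cannot do raises robot.PlanningError and nothing moves.
- workorder.close_job(): hands the job in; it is judged then, once.
Trained networks look in the newest picture that a camera, given by its name, has taken for a name from the list of things; names that differ only in an ending like _2 or _b are one class to them, and where a whole thing is asked for, a point or a joint stands for the part that bears it (a point fixed in the world has none). Each returns a list of dicts, best first, with "p" (0 to 1); they miss things now and then, are a little off and sometimes report something else, mostly with a low value. They report only what shows in the picture. A call takes as long as a camera call.
- recognise(label, camera): "rect" ([centre column, centre row, width, height] in pixels, round what is visible of it).
Readings, each from a call of its own:
- robot.current_time_s(): time.
- robot.current_joint_positions(): joint angles.
- robot.current_dq(): joint speeds.
- robot.current_joint_torque(): joint torques, N m.
- robot.current_tool_pos(): TCP position.
- robot.current_eef_rot(): TCP orientation.
- robot.current_contact_force(): force on the tool from outside, world axes, zero at the start.
- robot.current_torque(): the same for the moment, N m.
- robot.current_finger_gap(): opening from 0.0 (shut) to 1.0 (fully open).
- robot.current_gripper_force(): force on a finger pad.
Only numpy, scipy, OpenCV 4.12 (cv2) and the standard library are available. Lean on these libraries where they do the work, as an engineer would, in place of code of your own. Each camera call takes 0.05 s, during which the arm holds its last target. There are 200 camera calls.

## Working session

There is one attempt and no reset: what is moved stays moved. The work goes in short steps, each a Python script; the robot and the scene stay as the last script left them, time stands still between calls to the robot, and variables do not carry over. Pictures are saved under pics/ and viewed, at most 10 in all, crops included, and the job is handed in when it is done.

```bash
mkdir -p pics; ls; cat > h.py <<'E'
import numpy as np, cv2
from station import robot, fingers, vision, workorder, recognise
def ray(cam,u,v):
    c=vision.calibration(cam);K=np.array(c["mtx"]);E=np.array(c["extrinsics"]);k=c["k1"]
    d=np.array([(u-K[0,2])/K[0,0],(v-K[1,2])/K[1,1]]);s=d.copy()
    for _ in range(20): s=d/(1+k*(s@s))
    R=E[:3,:3];o=-R.T@E[:3,3];return o,R.T@np.array([s[0],-s[1],-1])
def at_z(cam,u,v,z):
    o,d=ray(cam,u,v);return o+d*(z-o[2])/d[2]
def proj(cam,p):
    c=vision.calibration(cam);K=np.array(c["mtx"]);E=np.array(c["extrinsics"])
    q=E[:3,:3]@np.asarray(p)+E[:3,3];s=np.array([q[0],-q[1]])/-q[2];s=s*(1+c["k1"]*(s@s))
    return np.array([K[0,0]*s[0]+K[0,2],K[1,1]*s[1]+K[1,2]])
E
python3 - <<'E'
from h import *
for n in("top","side"):
    im=vision.grab_frame(n);cv2.imwrite(f"pics/{n}0.png",cv2.resize(im[:,:,::-1],(800,500)))
    print(n,ray(n,320,200))
    for l in["pump_pad","vent_pad","gauge_pad","pump_branch","vent_branch","gauge_branch","manifold"]:
        print(l,[(np.round(r["rect"]).tolist(),round(r["p"],2),at_z(n,r["rect"][0],r["rect"][1],.13).round(3)[:2].tolist()) for r in recognise(l,n)[:3]])
print(robot.current_time_s())
E
```

```text
pics
top (array([0.39376129, 0.07238267, 1.25216289]), array([ 0.15402355,  0.02063121, -0.98827716]))
pump_pad [([368.0, 218.0, 23.0, 47.0], 0.65, [0.517, -0.033]), ([425.0, 227.0, 26.0, 45.0], 0.56, [0.492, -0.184]), ([452.0, 184.0, 23.0, 22.0], 0.15, [0.608, -0.264])]
vent_pad [([304.0, 192.0, 46.0, 14.0], 0.74, [0.592, 0.14]), ([368.0, 219.0, 25.0, 44.0], 0.47, [0.515, -0.032])]
gauge_pad [([367.0, 220.0, 24.0, 41.0], 0.67, [0.513, -0.031])]
pump_branch [([424.0, 209.0, 23.0, 81.0], 0.57, [0.541, -0.184]), ([427.0, 226.0, 20.0, 45.0], 0.5, [0.494, -0.19]), ([452.0, 187.0, 25.0, 18.0], 0.27, [0.601, -0.262])]
vent_branch [([306.0, 186.0, 55.0, 76.0], 0.8, [0.609, 0.134]), ([373.0, 194.0, 37.0, 95.0], 0.35, [0.583, -0.047])]
gauge_branch [([372.0, 195.0, 37.0, 97.0], 0.74, [0.581, -0.046]), ([369.0, 219.0, 26.0, 47.0], 0.2, [0.514, -0.037])]
manifold [([420.0, 251.0, 262.0, 82.0], 0.86, [0.429, -0.167])]
side (array([ 0.48051947, -0.61353076,  0.96594312]), array([ 0.10683208,  0.62702297, -0.77166083]))
pump_pad [([292.0, 313.0, 69.0, 18.0], 0.92, [0.499, -0.192])]
vent_pad [([312.0, 174.0, 18.0, 49.0], 0.62, [0.592, 0.146])]
gauge_pad [([292.0, 242.0, 64.0, 25.0], 0.55, [0.521, -0.035]), ([334.0, 193.0, 92.0, 79.0], 0.31, [0.63, 0.08])]
pump_branch [([321.0, 327.0, 138.0, 62.0], 0.76, [0.547, -0.228]), ([311.0, 175.0, 16.0, 46.0], 0.61, [0.588, 0.141])]
vent_branch []
gauge_branch [([327.0, 258.0, 141.0, 60.0], 0.8, [0.584, -0.084]), ([313.0, 175.0, 14.0, 43.0], 0.71, [0.593, 0.142])]
manifold [([265.0, 290.0, 97.0, 221.0], 0.81, [0.455, -0.133])]
0.8
```

View pics/top0.png

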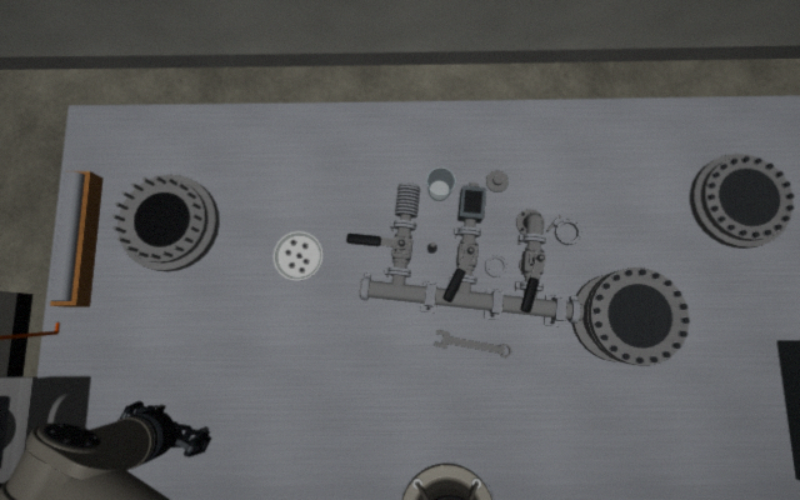

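View pics/side0.png

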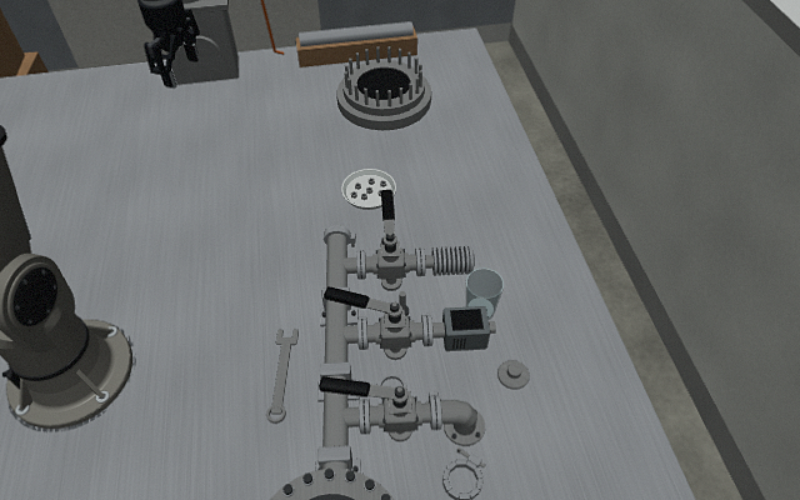

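The scene, in order of increasing distance from the robot's left: vent (top view stem ~(402,244) at 1.25× scale, sleeve (364,240)), gauge (stem ~(468,250)) and pump (stem ~(537,258), sleeve (530,294)). The side view agrees, with stems at about (390,237), (394,308) and (399,392). Next I fit the manifold pose.

```bash
python3 - <<'E'
from h import *
T={"vent":(402,243),"gauge":(468,250),"pump":(537,258)};S={"vent":(390,237),"gauge":(394,308),"pump":(399,392)}
for k in T:
    print(k,at_z("top",T[k][0]/1.25,T[k][1]/1.25,.145).round(3),at_z("side",S[k][0]/1.25,S[k][1]/1.25,.145).round(3))
t=vision.grab_frame("top")[:,:,::-1];s=vision.grab_frame("side")[:,:,::-1]
cv2.imwrite("pics/t1.png",cv2.resize(t[140:260,260:480],(800,436),interpolation=cv2.INTER_CUBIC))
cv2.imwrite("pics/s1.png",cv2.resize(s[140:380,230:430],(500,600),interpolation=cv2.INTER_CUBIC))
E
```

```text
vent [0.581 0.091 0.145] [0.582 0.086 0.145]
gauge [ 0.565 -0.05   0.145] [ 0.564 -0.063  0.145]
pump [ 0.546 -0.196  0.145] [ 0.547 -0.208  0.145]
```

View pics/t1.png

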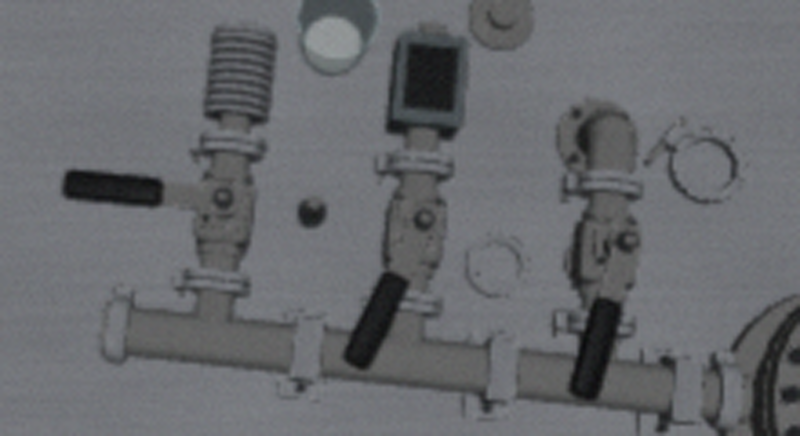

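View pics/s1.png

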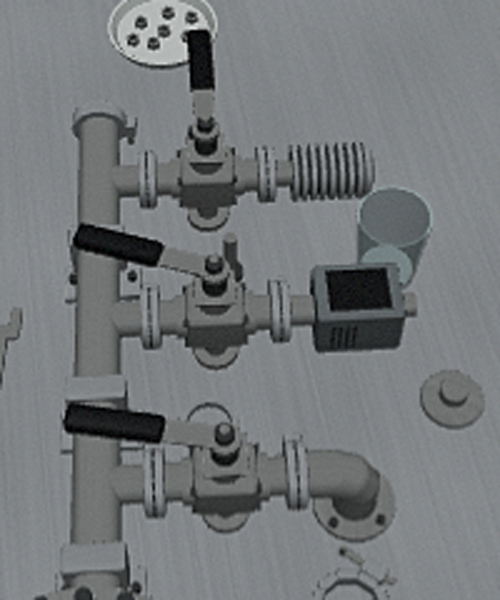

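The crops show the nut tops and sleeves clearly. In the top crop the nuts are at (223,198), (425,218) and (627,240). In the side crop they are at (206,123), (214,262) and (225,430). I'll fit the manifold pose and the lever angles to these.

```bash
cat > fit.py <<'E'
from h import *
from scipy.optimize import least_squares
def stems(p):
    c,s=np.cos(p[2]),np.sin(p[2]);R=np.array([[c,-s],[s,c]])
    return [np.array(p[:2])+R@np.array([0,k*.15]) for k in(1,0,-1)]
def pad(st,yaw,a,r=.085):
    t=yaw+np.pi/2+a;return st+r*np.array([np.cos(t),np.sin(t)])
E
python3 - <<'E'
from fit import *
top=lambda a:np.array(a)/3.636+[260,140]
sid=lambda a:np.array(a)/2.5+[230,140]
N={"top":top([(223,198),(425,218),(627,240)]),"side":sid([(206,123),(214,262),(225,430)])}
P={"top":top([(113,188),(377,320),(597,348)]),"side":sid([(200,60),(119,245),(115,420)])}
def f(p):
    r=[]
    for i,s in enumerate(stems(p)):
        q=pad(s,p[2],p[3+i])
        for c in N: r+=[proj(c,[*s,.146])-N[c][i],proj(c,[*q,.137])-P[c][i]]
    return np.concatenate(r)
o=least_squares(f,[.565,-.055,-.1,0,1.3,1.5]);p=o.x
print(p.round(4),np.degrees(p[2:]).round(1));print(f(p).round(1).reshape(3,-1))
np.save("p.npy",p)
st=stems(p);print(np.round(st,3),[pad(s,p[2],a).round(3) for s,a in zip(st,p[3:])])
E
```

```text
[ 0.5661 -0.0589 -0.1136  0.0134  1.2171  1.3337] [-6.5  0.8 69.7 76.4]
[[ 0.6 -0.7 -0.3 -0.2 -0.3 -1.5 -0.2 -1.5]
 [ 0.9 -0.6  0.2  0.3  0.3 -0.4 -1.4 -0.9]
 [ 1.7 -0.9 -0.2 -0.1  0.6  1.  -0.9 -0.1]]
[[ 0.583  0.09 ]
 [ 0.566 -0.059]
 [ 0.549 -0.208]] [array([0.592, 0.175]), array([ 0.49 , -0.021]), array([ 0.469, -0.179])]
```

```bash
cat > push.py <<'E'
from fit import *
p=np.load("p.npy");yaw=p[2];Z=.133
def sweep(i,a0,a1,sgn,ybase,r=.085):
    """sgn: +1 pushes opening (ccw), -1 shutting"""
    st=stems(p)[i]
    def pose(a,off):
        t=yaw+np.pi/2+a;u=np.array([np.cos(t),np.sin(t)]);n=np.array([-u[1],u[0]])*sgn
        return st+r*u-off*n,[180,0,(np.degrees(t)+ybase+180)%360-180]
    c,o=pose(a0,.048)
    robot.move_to([*c,.26],o);robot.line_to([*c,Z],o)
    print("at start",robot.current_time_s().__round__(2),robot.current_contact_force())
    c,o=pose(a0,.016);print("contact",robot.line_to([*c,Z],o,.05,f_stop=4),robot.current_tool_pos())
    stop=False
    for a in np.linspace(a0,a1,9)[1:]:
        c,o=pose(a,.021);stop=robot.line_to([*c,Z],o,.07,f_stop=30)
        print(round(np.degrees(a)),stop,np.round(robot.current_contact_force(),1))
        if stop: break
    if not stop:
        c,o=pose(a1,.021-.015);print("end",robot.line_to([*c,Z],o,.04,f_stop=18))
    q=np.array(robot.current_tool_pos());c,_=pose(a1,.021);print("tcp",q,"nominal",c,robot.current_contact_force())
    b,_=pose(a1,.055);robot.line_to([*b,Z]);robot.line_to([*b,.26])
    print("t",robot.current_time_s())
E
python3 - <<'E'
from push import *
print(robot.tip_reach,robot.current_eef_rot());fingers.gripper_to(0.0,40)
sweep(2,p[5],0,-1,-90)
im=vision.grab_frame("side");cv2.imwrite("pics/s2.png",cv2.resize(im[140:380,230:430,::-1],(500,600),interpolation=cv2.INTER_CUBIC))
E
```

```text
0.017 [1.79996844e+02 1.00216528e-03 1.54632579e+02]
at start 5.33 [-0.51566777 -0.78095669  0.66063153]
contact True [ 0.46235134 -0.19581682  0.13266078]
67 False [-3.  -2.1  0.1]
57 False [-3.7 -1.1  0.6]
48 False [-2.8 -0.4 -0.7]
38 False [-2.2  0.4 -0.9]
29 False [-2.9  0.3 -1.1]
19 False [-1.3 -0.1 -0.8]
10 False [-1.5 -0.  -1.2]
0 False [-6.3  1.1  1.7]
end True
tcp [ 0.53564057 -0.12108622  0.13187574] nominal [ 0.5378794  -0.12111457] [-0.91674374 -1.25012348 -0.30113775]
t 10.3583
```

View pics/s2.png

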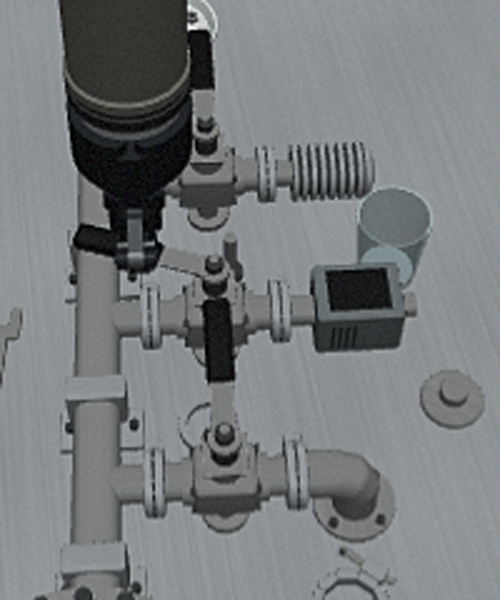

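The pump lever now lies across its pipe, with nut (225,430) and sleeve centre (218,341). I'll check that angle against the prediction, then push the vent lever.

```bash
python3 - <<'E'
from push import *
s=stems(p)[2]
for a in(-.05,0,.05,.1): print(a,((proj("side",[*pad(s,yaw,a),.137])-[230,140])*2.5).round(1),((proj("side",[*pad(s,yaw,a,.12),.137])-[230,140])*2.5).round(1))
sweep(0,p[3],np.pi/2,1,-90)
robot.move_to([.35,.4,.3],[180,0,100])
for n in("top","side"):
    im=vision.grab_frame(n)[:,:,::-1]
    im=cv2.resize(im[140:260,260:480],(800,436),interpolation=cv2.INTER_CUBIC) if n=="top" else cv2.resize(im[140:380,230:430],(500,600),interpolation=cv2.INTER_CUBIC)
    cv2.imwrite(f"pics/{n}3.png",im)
for a in(1.47,1.52,1.57): print(a,((proj("side",[*pad(stems(p)[0],yaw,a,.12),.137])-[230,140])*2.5).round(1),((proj("top",[*pad(stems(p)[0],yaw,a,.12),.137])-[260,140])*3.636).round(1))
E
```

```text
-0.05 [225.2 337.1] [224.7 298.7]
0 [219.6 337.3] [217.1 298.9]
0.05 [214.2 337.7] [209.5 299.5]
0.1 [208.7 338.4] [201.9 300.4]
at start 12.62 [ 0.0617509   0.0362419  -0.03719943]
contact True [0.61204164 0.1731047  0.13287639]
12 False [ 3.6 -0.1 -0.2]
23 False [ 2.9 -0.4 -0.5]
34 False [3.5 0.6 0. ]
45 False [ 3.4 -0.1  1.1]
57 False [2.  2.5 1.4]
68 False [2.6 2.2 0.6]
79 False [1.5 2.5 0.4]
90 False [ 5.4  9.5 -3. ]
end True
tcp [0.50179903 0.12603883 0.13309517] nominal [0.50103339 0.12061745] [0.96638248 1.22696821 1.20585175]
t 17.9417
1.47 [ 69.7 122.2] [191.8 356.2]
1.52 [ 69.  127.4] [199.9 357.7]
1.57 [ 68.7 132.6] [208.  358.8]
```

View pics/top3.png

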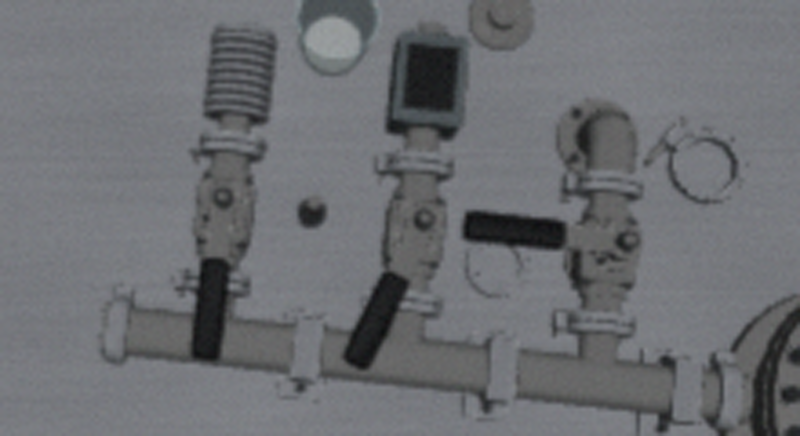

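View pics/side3.png

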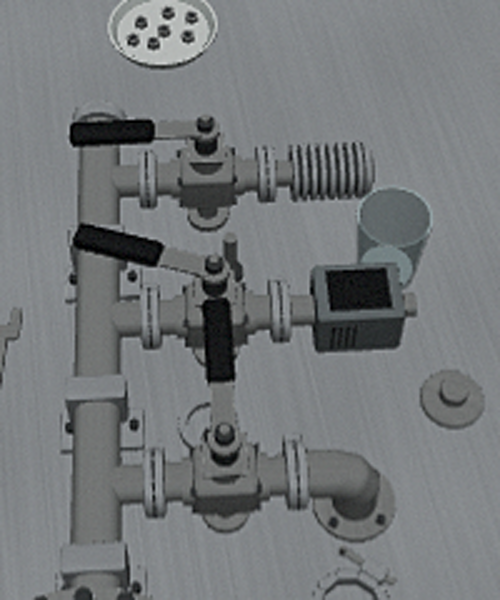

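Both levers are at their stops. The vent lever's end is at top (206,358) and side (71,133), which fits about 1.56–1.57. The pump lever's end is at side (217,300), which fits about 0. The gauge lever and the loose parts look unchanged.

```bash
python3 -c "
from station import workorder
print(workorder.close_job())"
```

```text
the job is handed in; nothing more can be done
None
```

The pump valve was pushed fully shut first and the vent valve fully open second, each to its stop; the gauge lever and loose parts look unmoved in the last pictures, and the job is handed in (verdict not shown).

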